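# Pull the yellow spout cap off the custard filler

## Robot

A 6-joint arm with a two-finger parallel gripper is mounted at the origin on the work surface. World frame = base frame: x ahead of the robot, y to its left, z up, the work surface at z = 0. Lengths are in m, angles in rad, forces in N, time in s.
With the tool pointing down it reaches from about 0.3 to 0.875 m from the base axis. Payload 6.4 kg.
Tool frame: the origin (TCP) lies midway between the tips of the shut fingers; the grasp point (between the pads) lies 19 mm behind it (ctrl.tcp_to_grasp is the distance from the TCP to the grasp point, in m); z points along the fingers, y is the direction in which the jaws open and shut (so a half turn about z gives the same grasp; the last joint's range is limited). The gripper opens to 85 mm and grips with 20 to 120 N. Pads are 22 mm wide; open, the fingers measure 114 mm over their backs; the gripper's body (76 mm by 85 mm) begins 54 mm behind the grasp point. The pads swing forward as they close: fully open they stand 13 mm farther back than shut.
Start: joints at [1.033, 0.181, 1.607, -0, 1.354, -0.206], TCP at [0.187, 0.544, 0.231] pointing down, gripper open.
Joint ranges: [-2.99, 2.99], [-0.89, 2.07], [0.3, 2.58], [-1.14, 4.28], [0, 2.63], [-3.12, 3.12]. Speed limits (rad/s): [2.57, 2.57, 3.01, 3.14, 3.14, 3.14].

## Interface

Orientations are given as a unit quaternion [w, x, y, z].
In Python, from bench import monitor, imaging, order, spotter, ctrl gives the robot as it stands.
- The arm moves only by the shell command python3 -m pendant 'ROWS'. ROWS is JSON, a list that holds one entry, the list of rows, each a list of 5 numbers: the shift along the world's x, y, z in mm, then the turn about the world's z in degrees, then the finger opening in mm, from 0 to 85.4. A call has 1 to 8 rows; each row shifts and turns the commanded pose from where the row before left it; what a row does not reach is not made up. A row lasts 1/8 s, in which the tool goes at most 62.5 mm and 10.7 degrees, less where a joint would pass 70% of its speed; a pose out of reach is approached as far as the arm can. A call with a gripper value outside its range is refused whole. The fingers move at their own pace and stop on an object; the grip force is fixed at half the most. Time passes only in rows, so rows that do not move let the fingers close. It gives the time, the measured TCP pose, the force and the opening at its end, in the units of the state.
- monitor.get_obs(): the state, without advancing time (a new reading comes with each control period).
- imaging.camera(name): name is "side" or "top" or "wrist"; returns a dict with "img" (400x640x3 uint8, red, green, blue), "vfov" (degrees; the focal length in pixels is half the picture's height over the tangent of half this angle, whatever the lens; pixels are square), "cx", "cy" (the principal point, pixels), "origin" and "orientation" of the camera in the world. Camera axes: x right, y down, z forward; pixel columns grow to the right and rows downward; lengths in m; the calibration is good to about 2 mm. A picture is of the moment at which its call begins. There is no depth.
- order.hand_in(): hands the job in, once; it reports no verdict.
Trained networks look in the newest picture that a camera, given by its name, has taken for a name from the list of things; names that differ only in an ending like _2 or _b are one class to them, and where a whole thing is asked for, a point or a joint stands for the part that bears it (a point fixed in the world has none). Each returns a list of dicts, best first, with "confidence" (0 to 1); they miss things now and then, are a little off and sometimes report something else, mostly with a low value. They report only what shows in the picture. A call takes as long as a camera call. They do not tell look-alikes from the thing itself.
- spotter.recognise(camera, thing): "at" ([x, y, z] in m, in the coordinates of the camera as it stood for that picture, good to about 4 mm: the middle of the surface that is visible of it).
- spotter.tip_of(camera, thing): "at" ([x, y, z] in m, in the coordinates of the camera as it stood for that picture, good to about 4 mm: a listed point, or the origin of a listed thing).
The state is a dict: "time_s": time; "q": joint angles; "dq": joint speeds; "joint_efforts": joint torques, N m; "eef_pos": TCP position; "eef_rot": TCP orientation; "wrist_force": force on the tool from outside, world axes, zero at the start; "torque": the same for the moment, N m; "opening": opening from 0.0 (shut) to 1.0 (fully open).
Only numpy, scipy, OpenCV 4.12 (cv2) and the standard library are available. Lean on these libraries where they do the work, as an engineer would, in place of code of your own. Each camera call takes 0.05 s, during which the arm holds its last target. There are 200 camera calls.

## Task

Take the C-shaped puller by its red grip, slide its fork under the yellow cap on the custard filler and pull straight up until the cap pops off its spout. Then stand the puller upright on the bench with the yellow cap still sitting on its fork, and let go. Do not touch the yellow cap with the gripper, and leave the blue and white caps on.

Things in the scene. Friction and masses are not known exactly. Their poses are not given: they have to be found in the camera images.
- puller_grip (a point): Centre of the red grip (50 x 22 x 44 mm along x, y, z) on a loose steel C-frame, 0.25 kg, standing on its flat fork. x: the way the fork opens (away from the robot, within 25 deg), z up. Fork straight below: underside 104 mm under this point, 8 thick, 64 wide, slot 40 wide, tips at x +32, slot end at x -22; upright back at x -40 to -52; clear throat up to the top arm, 30 to 22 mm under this point.
- yellow_cap_center (a point): Centre, half-way up, of the yellow cap: 30 mm tall, 44 mm wide with a 60 mm foot flange, 40 g; z up, x square to the row, away from the robot. Snug on its spout: pops off with a straight pull of 5 to 15 N, free after 22 mm. Under it only a 12 mm neck: 30 mm clear height down to the filler's top. Hooked when the grip centre is over the cap's axis; slide in square to the row from the robot's side.
- blue_cap_center (a point): Centre of the blue cap, same size and fit, to be left on. All three caps stand 95 mm apart in a row, in any order, on the custard filler: a fixed steel block 90 mm deep, 300 mm long along the row, its flat top 45 mm above the bench and 30 mm below the caps' undersides.
- white_cap_center (a point): Centre of the white cap, same size and fit as the others, on another spout of the same row; to be left on.
Mind the look-alikes: they are no part of the job. There is more than one size of the part that bears puller_grip; the job needs the middle-sized. What is meant by the part that bears yellow_cap_center is not green, and is the smaller of those in its own colour.

How it is judged:
By the outcome, as a careful person would: the job done as asked, in the order asked, and still so for the second after the job is handed in, with the robot touching nothing.
It also fails if it takes over 54 s, if anything falls off the work surface, if the arm or the gripper's body presses on something with over 40 N, if the wrist force passes 120 N, or if a joint passes its speed limit or range.

## Working session

There is one attempt and no reset: what is moved stays moved. The work goes in short steps, Python scripts to look and compute and a shell command to move; the robot and the scene stay as the last step left them, time stands still between calls to the robot, and variables do not carry over. Pictures are saved under pics/ and viewed, about 8 in all and at most 12, crops included, and the job is handed in when it is done.

```bash
mkdir -p pics; cat > h.py <<'E'
import numpy as np, cv2
from bench import monitor, imaging, order, spotter, ctrl
from scipy.spatial.transform import Rotation as R
def rot(q): q=np.array(q); return R.from_quat([q[1],q[2],q[3],q[0]]).as_matrix() if q.size==4 else q.reshape(3,3)
def toW(c,p): return np.array(c['origin'])+rot(c['orientation'])@np.array(p)
def K(c): return 200/np.tan(np.radians(c['vfov'])/2)
def pix(c,pw):
    p=rot(c['orientation']).T@(np.array(pw)-c['origin']); return c['cx']+K(c)*p[0]/p[2], c['cy']+K(c)*p[1]/p[2]
def onz(c,u,v,z):
    d=rot(c['orientation'])@np.array([(u-c['cx'])/K(c),(v-c['cy'])/K(c),1]); o=np.array(c['origin']); return o+d*(z-o[2])/d[2]
def save(c,name,crop=None,s=1):
    im=c['img'][...,::-1]
    if crop: a,b,d,e=crop; im=im[b:e,a:d]
    cv2.imwrite('pics/'+name,cv2.resize(im,None,fx=s,fy=s,interpolation=cv2.INTER_CUBIC))
E
python3 - <<'E'
from h import *
for n in ['top','side']:
    c=imaging.camera(n); save(c,n+'1.png')
    print(n,c['origin'],c['orientation'],c['vfov'],c['cx'],c['cy'])
    for t in ['puller_grip','yellow_cap_center','blue_cap_center','white_cap_center']:
        for d in spotter.tip_of(n,t):
            w=toW(c,d['at']); print(t,round(d['confidence'],2),w.round(3),np.round(pix(c,w)))
print(monitor.get_obs())
E
```

```text
top [ 0.40239643 -0.04675292  1.14946258] [-0.02291444  0.71698375 -0.69642825  0.01992275] 51.512601555542474 323.72368607321056 203.82513077479481
puller_grip 0.78 [ 0.466 -0.276  0.106] [417. 206.]
puller_grip 0.74 [ 0.573 -0.349  0.072] [442. 167.]
puller_grip 0.62 [ 0.276 -0.289  0.139] [424. 284.]
yellow_cap_center 0.8 [0.61  0.086 0.092] [276. 147.]
yellow_cap_center 0.73 [0.494 0.15  0.014] [255. 193.]
yellow_cap_center 0.6 [ 0.463 -0.044  0.021] [325. 207.]
blue_cap_center 0.61 [ 0.622 -0.011  0.086] [314. 144.]
white_cap_center 0.66 [ 0.637 -0.106  0.085] [351. 139.]
white_cap_center 0.46 [ 0.62  -0.008  0.086] [313. 145.]
side [0.38036158 0.7696996  0.58726289] [ 0.0354892  -0.0542253   0.86510867 -0.49738025] 48.27587556714962 323.06442116836837 198.2809963854238
puller_grip 0.75 [ 0.467 -0.274  0.103] [344. 156.]
puller_grip 0.69 [ 0.281 -0.29   0.134] [418. 146.]
puller_grip 0.56 [ 0.572 -0.351  0.07 ] [308. 154.]
yellow_cap_center 0.97 [0.608 0.083 0.088] [254. 237.]
yellow_cap_center 0.97 [ 0.46  -0.043  0.022] [337. 234.]
yellow_cap_center 0.66 [0.494 0.151 0.011] [308. 296.]
yellow_cap_center 0.56 [ 0.625 -0.016  0.087] [259. 210.]
blue_cap_center 0.75 [ 0.621 -0.015  0.089] [260. 210.]
white_cap_center 0.93 [ 0.63  -0.103  0.083] [266. 192.]
{'time_s': 0.5, 'q': array([ 1.03269421e+00,  1.80838462e-01,  1.60703846e+00, -1.30659339e-05,
        1.35382328e+00, -2.06311215e-01]), 'dq': array([-0.0019252 , -0.00073977, -0.00128846,  0.0008323 ,  0.00046388,
       -0.00073002]), 'joint_efforts': array([-6.51189948e-04, -4.44440818e+01, -3.51365912e+01, -2.51456686e-04,
        2.02027200e-03, -1.21534330e-05]), 'eef_pos': array([0.18728349, 0.54362757, 0.2312482 ]), 'eef_rot': array([-1.36123231e-05,  1.65134165e-01,  9.86271111e-01, -5.24097831e-05]), 'wrist_force': array([0.08860601, 0.17251106, 0.18547649]), 'torque': array([-0.04349924,  0.01657876, -0.02268544]), 'opening': 1.0014237639107957}
```

View pics/top1.png

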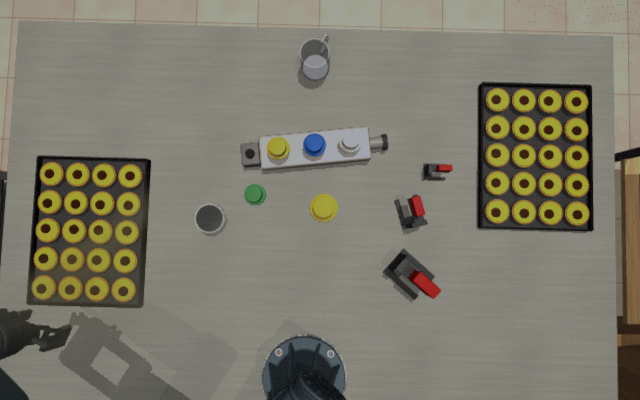

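View pics/side1.png

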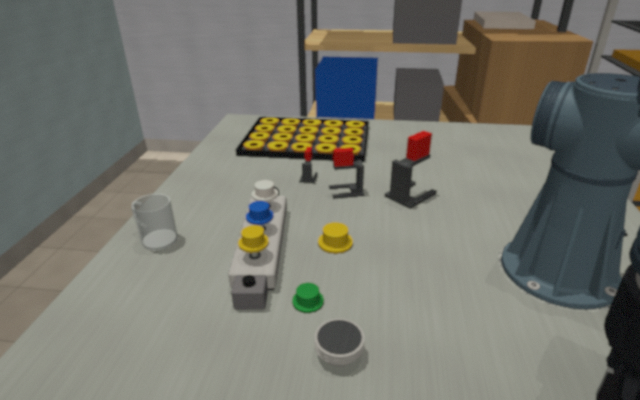

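The top view (pics 1–2) gives these candidates.
- **Pullers:** small at (440,170), middle at (415,206) and large at (415,275). I choose the middle one.
- **Yellow caps:** on the spout at (277,148), a larger loose one at (323,207), and a green one at (255,194). I choose the one on the spout, which is the smaller yellow.

Next I'll fit the grip's yaw and check it in a close crop.

```bash
cat >> h.py <<'E'
from scipy.optimize import minimize
def corners(x,y,z,yaw,box):
    a=np.array([[i,j,k] for i in box[0] for j in box[1] for k in box[2]])*1e-3
    return a@R.from_euler('z',yaw).as_matrix().T+[x,y,z]
GRIP=[(-25,25),(-11,11),(-22,22)]
def hull(c,P,s=4,o=(0,0)):
    u=np.array([pix(c,p) for p in P]); return cv2.convexHull((((u-o)*s)).astype(np.float32))
def redmask(c,uv,r=30):
    im=c['img'].astype(int); m=((im[...,0]>110)&(im[...,0]>2*im[...,1])&(im[...,0]>2*im[...,2])).astype(np.uint8)
    n,l,st,ce=cv2.connectedComponentsWithStats(m)
    k=1+np.argmin([np.hypot(*(ce[i]-uv)) +(1e3 if st[i,4]<15 else 0) for i in range(1,n)])
    return (l==k).astype(np.float32)
def fitgrip(cs,x0):
    ms=[]
    for c in cs:
        u=np.array(pix(c,x0[:3])).astype(int)-40; m=redmask(c,pix(c,x0[:3]))
        M=np.float32([[4,0,-4*u[0]+1.5],[0,4,-4*u[1]+1.5]]); ms.append((c,u,cv2.warpAffine(m,M,(320,320))>0.5))
    def cost(x):
        t=0
        for c,u,m in ms:
            h=np.zeros((320,320),np.uint8); cv2.fillConvexPoly(h,np.round((hull(c,corners(*x[:4],GRIP),1,u)+.5)*4*16).astype(np.int32),1,shift=4)
            t+=1-(m&(h>0)).sum()/max(1,(m|(h>0)).sum())
        return t
    best=min((minimize(cost,[*x0[:3],a],method='Nelder-Mead',options=dict(initial_simplex=np.array([[*x0[:3],a]]+[[*(np.array(x0[:3])+.008*np.eye(3)[i]),a] for i in range(3)]+[[*x0[:3],a+.15]]))) for a in np.radians([-25,-12,0,12,25])),key=lambda r:r.fun)
    return best.x,best.fun
E
python3 - <<'E'
from h import *
t=imaging.camera('top'); s=imaging.camera('side')
for cs in ([t],[s],[t,s]):
    x,f=fitgrip(cs,[.467,-.275,.104]); print(x.round(4),np.degrees(x[3]).round(1),round(f,3))
im=cv2.resize(t['img'][170:250,370:470,::-1],None,fx=5,fy=5,interpolation=cv2.INTER_CUBIC)
im2=cv2.resize(s['img'][130:210,290:390,::-1],None,fx=5,fy=5,interpolation=cv2.INTER_CUBIC)
for c,i,o in((t,im,(370,170)),(s,im2,(290,130))):
    for b,col in((GRIP,(0,255,0)),([(-52,32),(-32,32),(-104,-96)],(255,255,0))):
        cv2.polylines(i,[np.int32(hull(c,corners(*x[:3],x[3],b),5,o))],True,col,1)
cv2.imwrite('pics/crop.png',np.vstack([im,im2])[:, :][::1])
cv2.imwrite('pics/crop.png',cv2.resize(np.hstack([im,im2]),(800,320)))
E
```

```text
[ 0.4769 -0.3076 -0.0181  0.4457] 25.5 0.315
[ 0.4694 -0.2844  0.1     0.0887] 5.1 0.189
[ 0.4693 -0.2814  0.0978  0.1093] 6.3 0.572
```

View pics/crop.png

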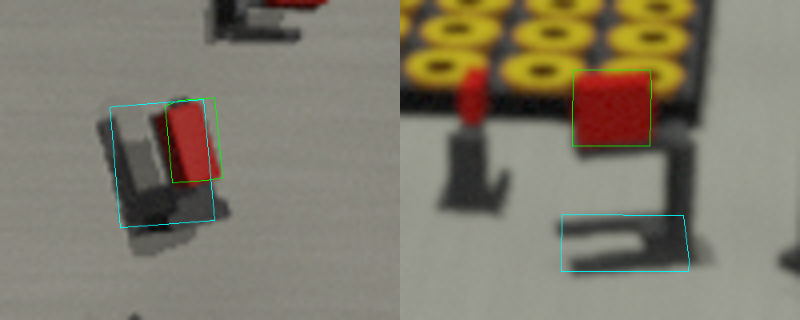

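The crop (pic 3) shows the middle puller, but the dark red side face is missing from the mask. I'll widen the mask and refit. I'll also fit the row axis from the caps.

```bash
sed -i 's/im\[...,0\]>110/im[...,0]>50/' h.py
python3 - <<'E'
from h import *
t=imaging.camera('top'); s=imaging.camera('side')
for cs in ([t],[s],[t,s]):
    x,f=fitgrip(cs,[.467,-.275,.104]); print(x.round(4),np.degrees(x[3]).round(1),round(f,3))
im=cv2.resize(t['img'][170:250,370:470,::-1],None,fx=5,fy=5,interpolation=cv2.INTER_CUBIC)
im2=cv2.resize(s['img'][130:210,290:390,::-1],None,fx=5,fy=5,interpolation=cv2.INTER_CUBIC)
for c,i,o in((t,im,(370,170)),(s,im2,(290,130))):
    for b,col in((GRIP,(0,255,0)),([(-52,32),(-32,32),(-104,-96)],(255,255,0))):
        cv2.polylines(i,[np.int32(hull(c,corners(*x[:3],x[3],b),5,o))],True,col,1)
cv2.imwrite('pics/crop2.png',cv2.resize(np.hstack([im,im2]),(800,320)))
# caps: flange/cap-top centroids by colour; block edges
hsv=cv2.cvtColor(t['img'],cv2.COLOR_RGB2HSV)
for nm,c in(('top',t),('side',s)):
    hsv=cv2.cvtColor(c['img'],cv2.COLOR_RGB2HSV)
    for th,w in(('yellow',[.609,.085,.09]),('blue',[.621,-.013,.09])):
        lo,hi=((20,120,60),(35,255,255)) if th=='yellow' else ((100,120,40),(130,255,255))
        m=cv2.inRange(hsv,lo,hi); n,l,st,ce=cv2.connectedComponentsWithStats(m)
        u=pix(c,w); k=1+np.argmin([np.hypot(*(ce[i]-u))+(1e3 if st[i,4]<40 else 0) for i in range(1,n)])
        print(nm,th,ce[k].round(1),st[k],onz(c,*ce[k],.088).round(4))
h=cv2.cvtColor(t['img'],cv2.COLOR_RGB2HSV); m=cv2.inRange(h,(0,0,185),(180,40,255)); m[:120]=0; m[180:]=0; m[:,:250]=0; m[:,380:]=0
cn=max(cv2.findContours(m,0,2)[0],key=cv2.contourArea); r=cv2.minAreaRect(cn); b=cv2.boxPoints(r); print(r); print(np.array([onz(t,*p,.045) for p in b]).round(4))
E
```

```text
[ 0.4712 -0.287   0.0476  0.2859] 16.4 0.086
[ 0.4716 -0.3192  0.081   0.3694] 21.2 0.103
[ 0.4683 -0.2751  0.1017  0.3305] 18.9 0.251
top yellow [277.8 148.1] [267 137  22  23 390] [0.6076 0.0818 0.088 ]
top blue [314.1 144.5] [303 134  23  22 392] [ 0.6196 -0.012   0.088 ]
side yellow [253.  238.9] [238 225  30  28 634] [0.609  0.0891 0.088 ]
side blue [259.2 212.7] [246 201  27  23 461] [ 0.6212 -0.0055  0.088 ]Traceback (most recent call last):
  File "<stdin>", line 21, in <module>
ValueError: max() iterable argument is empty
```

View pics/crop2.png

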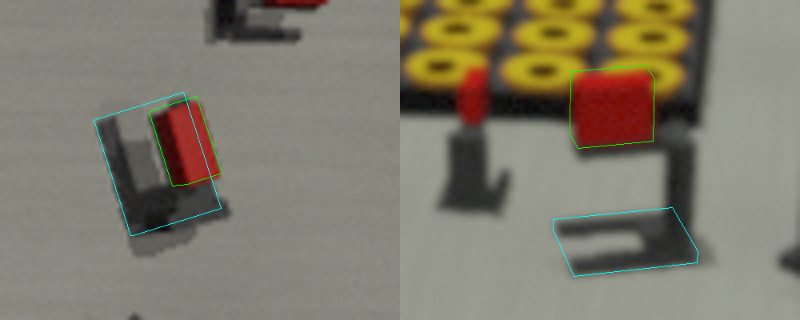

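Pic 4 shows the model outline matching: grip at about (.468,-.275,.103), yaw about 17°. The height matches the 104 mm given. The row yaw is about 7.3°. I'll move over the puller now.

```bash
python3 -m pendant '[[[17.5,-51,0,-9,85],[17.5,-51,0,-9,85],[17.5,-51,0,-9,85],[17.5,-51,0,-9,85],[17.5,-51,0,-9,85],[17.5,-51,0,-9,85],[17.5,-51,0,-9,85],[17.5,-51,0,-9,85]]]'
python3 -m pendant '[[[17.5,-51,0,-9,85],[17.5,-51,0,-9,85],[17.5,-51,0,-9,85],[17.5,-51,0,-9,85],[17.5,-51,0,-9,85],[17.5,-51,0,-9,85],[14,-40,0,-9,85],[0,0,0,-9,85]]]'
cat >> h.py <<'E'
def state():
    o=monitor.get_obs(); M=rot(o['eef_rot']); y=np.degrees(np.arctan2(M[1,1],M[0,1]))
    print('t',round(o['time_s'],2),'tcp',o['eef_pos'].round(4),'tooly',round(y,1),'z',M[:,2].round(3),'F',np.round(o['wrist_force'],1),'open',round(o['opening'],3)); return o
E
python3 - <<'E'
from h import *
state(); c=imaging.camera('wrist'); save(c,'w1.png')
for t in ['puller_grip']:
    for d in spotter.tip_of('wrist',t)+spotter.recognise('wrist',t): w=toW(c,d['at']); print(d['confidence'],w.round(4),np.round(pix(c,w)))
print(ctrl.tcp_to_grasp,c['origin'])
for a in [.467,-.275,.104],: print(fitgrip([c],a) if 0 else pix(c,a))
E
```

```text
time_s: 1.7
eef_pos: [0.3277, 0.1341, 0.2317]
eef_rot: [0.001, 0.715, 0.699, 0.001]
wrist_force: [1.4, -0.6, 0.1]
opening: 0.993
time_s: 2.7
eef_pos: [0.4468, -0.2133, 0.2312]
eef_rot: [0.0, 0.99, 0.144, 0.0]
wrist_force: [0.3, 0.5, 0.4]
opening: 0.998
t 2.7 tcp [ 0.4468 -0.2133  0.2312] tooly -73.5 z [ 0.    -0.001 -1.   ] F [0.3 0.5 0.4] open 0.998
0.75 [ 0.2771 -0.2892  0.139 ] [344. 370.]
0.67 [ 0.4671 -0.2763  0.1056] [391. 188.]
0.65 [ 0.5712 -0.3489  0.0715] [493.  98.]
0.92 [ 0.3102 -0.2551  0.0975] [321. 309.]
0.85 [ 0.4593 -0.2724  0.0809] [379. 186.]
0.77 [ 0.5723 -0.334   0.0545] [471.  92.]
0.0187 [ 0.52776321 -0.18846738  0.37342099]
(np.float64(388.9305728101525), np.float64(186.8807766898568))
```

View pics/w1.png

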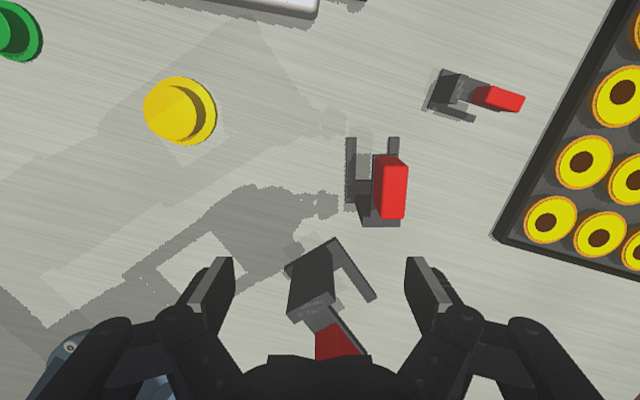

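Pic 5 shows the middle puller at (390,188), with its axis nearly vertical in the wrist image. I'll fit the wrist and top views together with z fixed.

```bash
python3 - <<'E'
from h import *
c=imaging.camera('wrist'); t=imaging.camera('top')
x,f=fitgrip([c],[.467,-.2755,.104]);print(x.round(4),np.degrees(x[3]).round(1),f)
x,f=fitgrip([c,t],[.467,-.2755,.104]);print(x.round(4),np.degrees(x[3]).round(1),f)
state()
E
```

```text
[ 0.4631 -0.2814  0.0829  0.2976] 17.1 0.04294377970824459
[ 0.4631 -0.2814  0.0829  0.2976] 17.1 1.0429437797082446
t 2.95 tcp [ 0.4462 -0.2099  0.2313] tooly -72.8 z [ 0.  0. -1.] F [-0.2  0.3  0.2] open 0.991
```

```bash
python3 -m pendant '[[[11,-32.3,0,0,85],[10.8,-32.4,0,0,85],[0,0,-35,0,85],[0,0,-35,0,85],[0,0,-35,0,85],[0,0,-26,0,85],[0,0,-10,0,85],[0,0,0,0,85]]]'
python3 - <<'E'
from h import *
state()
E
```

```text
time_s: 3.95
eef_pos: [0.4681, -0.2746, 0.0903]
eef_rot: [-0.0, 0.989, 0.148, -0.0]
wrist_force: [0.0, -0.6, 1.4]
opening: 0.994
t 3.95 tcp [ 0.4681 -0.2746  0.0903] tooly -72.9 z [-0.  0. -1.] F [ 0.  -0.6  1.4] open 0.994
```

```bash
python3 -m pendant '[[[0,0,0,0,0],[0,0,0,0,0],[0,0,0,0,0],[0,0,0,0,0],[0,0,0,0,0],[0,0,0,0,0],[0,0,0,0,0],[0,0,0,0,0]]]'
python3 -m pendant '[[[0,0,10,0,0],[0,0,10,0,0],[0,0,0,0,0],[0,0,0,0,0]]]'
python3 - <<'E'
from h import *
state(); c=imaging.camera('wrist'); save(c,'w2.png')
E
```

```text
time_s: 4.95
eef_pos: [0.4684, -0.2752, 0.0909]
eef_rot: [0.0, 0.989, 0.148, 0.0]
wrist_force: [-0.5, 1.1, 6.3]
opening: 0.248
time_s: 5.45
eef_pos: [0.468, -0.275, 0.1102]
eef_rot: [-0.0, 0.989, 0.148, -0.0]
wrist_force: [-0.1, 0.0, -1.6]
opening: 0.253
t 5.45 tcp [ 0.468  -0.275   0.1102] tooly -73.0 z [-0.  0. -1.] F [-0.1  0.  -1.6] open 0.253
```

View pics/w2.png

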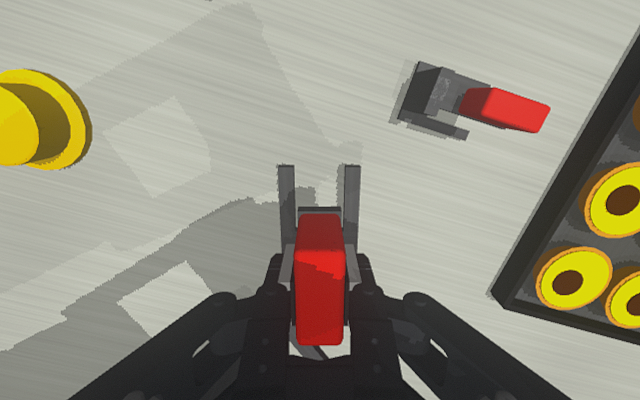

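The puller is held square in the fingers (pic 6), opening about 21.5 mm. I'll carry it high to a pre-hook pose about 150 mm short of the cap.

```bash
python3 -m pendant '[[[0,0,40,0,0],[0,0,40,0,0],[0,0,0,0,0]]]'
python3 -m pendant '[[[-1,25,0,-1.2,0],[-1,50,0,-1.2,0],[-1,55,0,-1.2,0],[-1,55,0,-1.2,0],[-1,55,0,-1.2,0],[-1,51,0,-1.2,0],[-1,35,0,-1.2,0],[-1,15,0,-1.4,0]]]'
python3 -m pendant '[[[0,0,0,0,0],[0,0,0,0,0]]]'
python3 - <<'E'
from h import *
state(); c=imaging.camera('wrist'); save(c,'w3.png')
for t in ['puller_grip','yellow_cap_center','blue_cap_center','white_cap_center']:
    for d in spotter.tip_of('wrist',t): w=toW(c,d['at']); print(t,round(d['confidence'],2),w.round(4),np.round(pix(c,w)))
s=imaging.camera('side')
for t in ['puller_grip','yellow_cap_center']:
    for d in spotter.tip_of('side',t): w=toW(s,d['at']); print('side',t,round(d['confidence'],2),w.round(4))
E
```

```text
time_s: 5.88
eef_pos: [0.4698, -0.2766, 0.1936]
eef_rot: [0.003, 0.989, 0.148, 0.002]
wrist_force: [0.9, -0.6, -3.6]
opening: 0.252
time_s: 6.88
eef_pos: [0.4587, 0.068, 0.1886]
eef_rot: [-0.0, 0.998, 0.064, -0.001]
wrist_force: [-0.3, -0.8, -2.9]
opening: 0.249
time_s: 7.12
eef_pos: [0.4597, 0.0654, 0.1895]
eef_rot: [0.0, 0.998, 0.063, -0.001]
wrist_force: [0.3, -0.1, -2.5]
opening: 0.252
t 7.12 tcp [0.4597 0.0654 0.1895] tooly -82.8 z [-0.001 -0.    -1.   ] F [ 0.3 -0.1 -2.5] open 0.252
puller_grip 0.88 [0.459  0.0635 0.2049] [324. 278.]
yellow_cap_center 0.81 [0.4939 0.1525 0.0136] [241. 134.]
yellow_cap_center 0.79 [ 0.4594 -0.0401  0.021 ] [416. 189.]
side puller_grip 0.97 [ 0.2843 -0.2921  0.136 ]
side puller_grip 0.75 [0.4601 0.0683 0.2012]
side puller_grip 0.58 [ 0.5741 -0.3477  0.0717]
side yellow_cap_center 0.88 [0.4936 0.1536 0.0135]
side yellow_cap_center 0.72 [0.6093 0.0805 0.0895]
side yellow_cap_center 0.71 [ 0.4608 -0.0425  0.02  ]
```

View pics/w3.png

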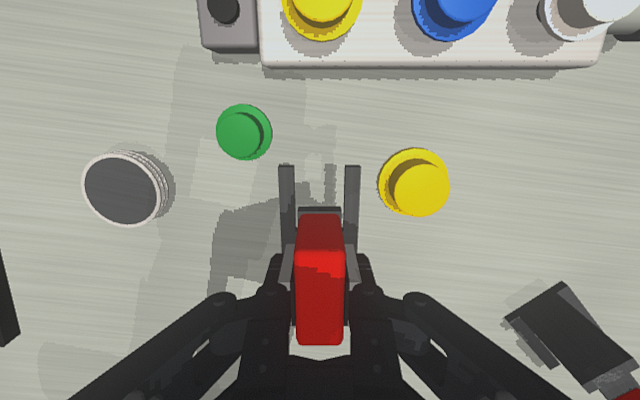

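Pic 7 shows the block's front edge horizontal at row 68, so the tool is square to the row. The yellow cap sits at column ~320, in line with the slot (286–352). I'll pin down the cap axis by circle fits.

```bash
python3 - <<'E'
from h import *
from scipy.optimize import least_squares
o=state()
def fit(c,mask,z0,x0,free=30):
    # project flange disk (r=30mm, z .075-.079) + cap cylinder (r22, z to .105) and match silhouette
    H,W=mask.shape; m=cv2.resize(mask,None,fx=4,fy=4,interpolation=cv2.INTER_LINEAR)>127
    th=np.linspace(0,2*np.pi,60)
    def cost(p):
        h=np.zeros(m.shape,np.uint8)
        for r,za,zb in((.03,.075,.079),(.022,.079,.105)):
            P=[[p[0]+r*np.cos(a),p[1]+r*np.sin(a),z] for a in th for z in(za,zb)]
            cv2.fillConvexPoly(h,np.round((hull(c,P,1)+.5)*4*16-8).astype(np.int32),1,shift=4)
        return 1-(m&(h>0)).sum()/(m|(h>0)).sum()
    r=minimize(cost,x0,method='Nelder-Mead',options=dict(initial_simplex=np.array(x0)+np.array([[0,0],[.008,0],[0,.008]])))
    return r.x.round(4),round(r.fun,3)
for n in('wrist','top','side'):
    c=imaging.camera(n); hsv=cv2.cvtColor(c['img'],cv2.COLOR_RGB2HSV)
    print(n,c['cx'])
    for th,w,lo,hi in(('yellow',[.609,.084],(20,110,50),(35,255,255)),('blue',[.621,-.012],(100,110,30),(130,255,255))):
        m=cv2.inRange(hsv,lo,hi); u=np.array(pix(c,[*w,.09])); k=np.zeros_like(m); R0=70 if n=='wrist' else 22
        cv2.circle(k,tuple(int(v) for v in u),R0,255,-1); print(th,fit(c,m&k,0,w))
    if n=='wrist':
        d=redmask(c,(322,280)); ys,xs=np.nonzero(d); print('grip cols',xs.min(),xs.max())
        P=[onz(c,u,68,.045) for u in(270,580)]; print('edge',P,np.degrees(np.arctan2(P[0][0]-P[1][0],P[1][1]-P[0][1])))
        y=np.radians(7.2)
E
```

```text
t 7.53 tcp [0.4602 0.0656 0.1903] tooly -82.8 z [ 0. -0. -1.] F [ 0.   1.2 -2.2] open 0.253
wrist 319.2146927273773
yellow (array([0.6112, 0.0835]), np.float64(0.013))
blue (array([ 0.6231, -0.0111]), np.float64(0.019))
grip cols 293 345
edge [array([0.55969762, 0.12238617, 0.045     ]), array([ 0.59374708, -0.14885284,  0.045     ])] -172.8449147318389
top 323.72368607321056
yellow (array([0.6099, 0.0835]), np.float64(0.057))
blue (array([ 0.622 , -0.0113]), np.float64(0.066))
side 323.06442116836837
yellow (array([0.6103, 0.0851]), np.float64(0.079))
blue (array([ 0.6227, -0.0126]), np.float64(0.152))
```

The fits agree: yellow axis at (.6105,.0838), row yaw 7.2°. Next I'll lower to fork height and slide in along (150.3, 18.2).

```bash
python3 -m pendant '[[[0,0,-20,0,0],[0,0,-20,0,0],[0,0,-3,0,0],[15,1.8,0,0,0],[20,2.4,0,0,0],[20,2.4,0,0,0],[15,1.8,0,0,0],[0,0,0,0,0]]]'
python3 - <<'E'
from h import *
state(); s=imaging.camera('side'); save(s,'s2.png',(200,130,360,250),5)
E
```

```text
time_s: 8.68
eef_pos: [0.5323, 0.0743, 0.1483]
eef_rot: [0.0, 0.998, 0.063, 0.001]
wrist_force: [-0.6, 0.1, -2.1]
opening: 0.247
t 8.68 tcp [0.5323 0.0743 0.1483] tooly -82.8 z [ 0.003 -0.    -1.   ] F [-0.6  0.1 -2.1] open 0.247
```

View pics/s2.png

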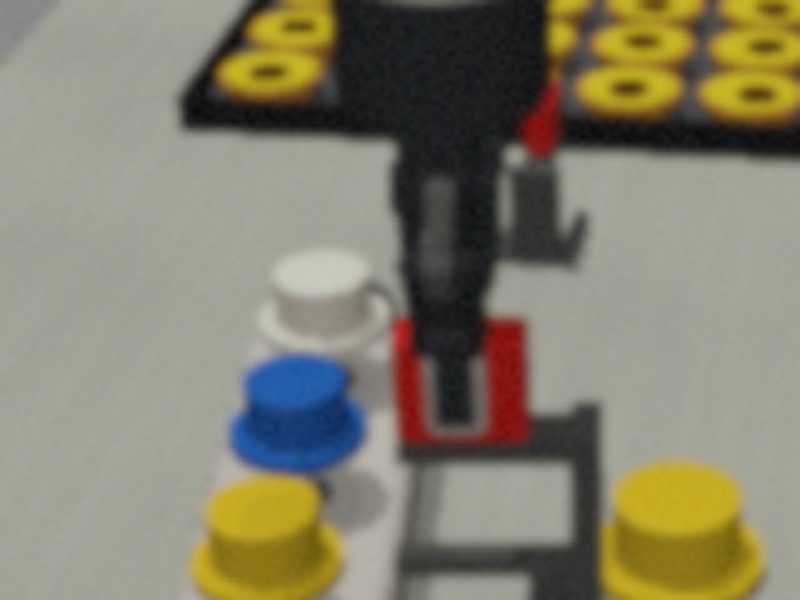

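Pic 8 shows the puller level, with the fork at the mid-height of the gap. Sliding in the rest.

```bash
python3 -m pendant '[[[15,1.8,0,0,0],[20,2.4,0,0,0],[18,2.2,0,0,0],[12,1.5,0,0,0],[8,1,0,0,0],[5,0.6,0,0,0],[0,0,0,0,0]]]'
python3 - <<'E'
from h import *
state(); s=imaging.camera('side'); save(s,'s3.png',(200,150,340,260),5)
E
```

```text
time_s: 9.6
eef_pos: [0.608, 0.0839, 0.1472]
eef_rot: [0.0, 0.998, 0.063, -0.0]
wrist_force: [-0.7, 0.0, -2.2]
opening: 0.249
t 9.6 tcp [0.608  0.0839 0.1472] tooly -82.8 z [-0. -0. -1.] F [-0.7  0.  -2.2] open 0.249
```

View pics/s3.png

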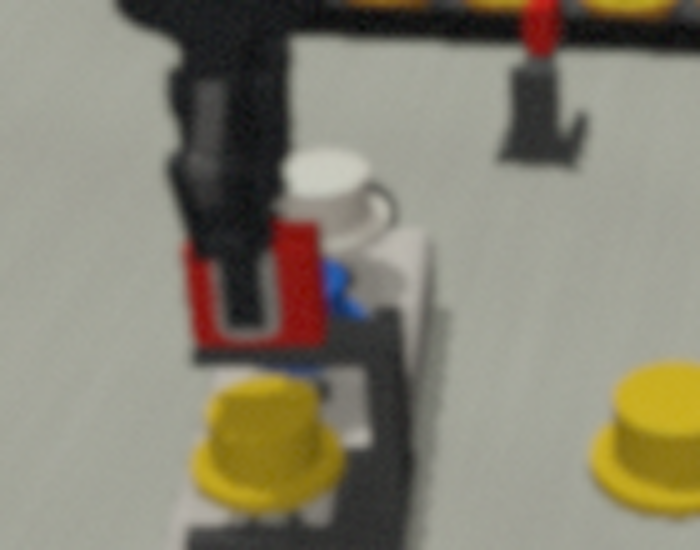

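The fork is under the yellow cap in pic 9. I'll nudge forward 2.5 mm, then pull straight up gently.

```bash
python3 -m pendant '[[[2.5,0,0,0,0],[0,0,4,0,0],[0,0,3,0,0],[0,0,3,0,0],[0,0,3,0,0],[0,0,3,0,0]]]'
python3 -m pendant '[[[0,0,4,0,0],[0,0,4,0,0],[0,0,4,0,0],[0,0,4,0,0],[0,0,4,0,0]]]'
python3 -m pendant '[[[0,0,5,0,0],[0,0,5,0,0],[0,0,5,0,0],[0,0,5,0,0],[0,0,5,0,0],[0,0,0,0,0]]]'
python3 - <<'E'
from h import *
state(); s=imaging.camera('side'); save(s,'s4.png',(180,110,340,250),5)
E
```

```text
time_s: 10.4
eef_pos: [0.6096, 0.0839, 0.1616]
eef_rot: [-0.0, 0.998, 0.063, -0.001]
wrist_force: [1.6, -0.8, -9.5]
opening: 0.246
time_s: 11.02
eef_pos: [0.6107, 0.0839, 0.184]
eef_rot: [0.0, 0.998, 0.063, 0.0]
wrist_force: [1.0, 0.6, -2.7]
opening: 0.254
time_s: 11.78
eef_pos: [0.6109, 0.0838, 0.2089]
eef_rot: [0.0, 0.998, 0.063, 0.001]
wrist_force: [-0.1, 0.8, -2.5]
opening: 0.254
t 11.78 tcp [0.6109 0.0838 0.2089] tooly -82.8 z [ 0.001 -0.    -1.   ] F [-0.1  0.8 -2.5] open 0.254
```

View pics/s4.png

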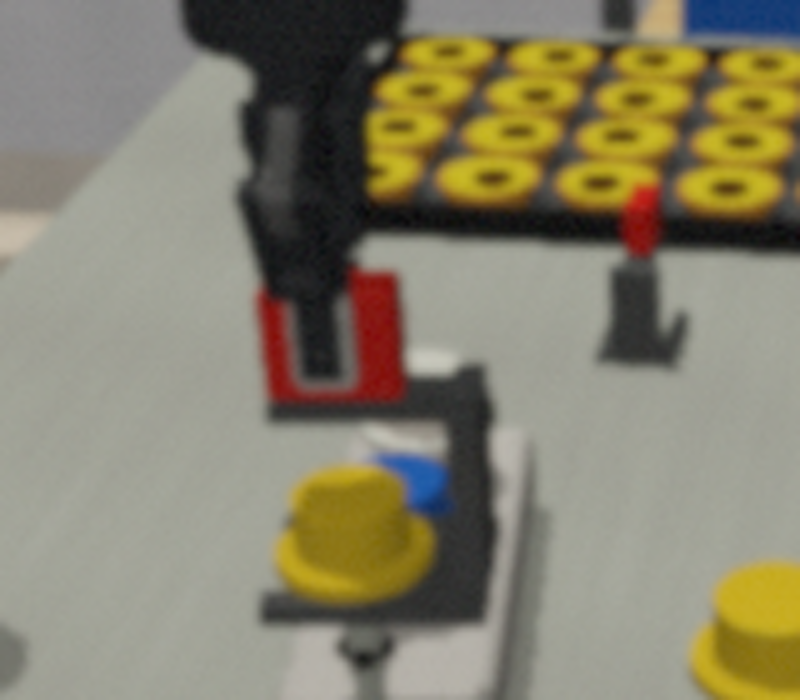

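Pic 10 shows the cap popped off and sitting on the fork, with the bare spout below. Blue and white are still on. I'll raise slightly, then retreat gently to clear bench around (.41,.058).

```bash
python3 -m pendant '[[[0,0,4,0,0],[0,0,6,0,0],[0,0,4,0,0],[0,0,0,0,0],[-2,-0.3,0,0,0],[-4,-0.5,0,0,0],[-6,-0.8,0,0,0],[-8,-1,0,0,0]]]'
python3 -m pendant '[[[-10,-1.3,0,0,0],[-12,-1.5,0,0,0],[-13,-1.7,0,0,0],[-13,-1.7,0,0,0],[-13,-1.7,0,0,0],[-13,-1.7,0,0,0],[-13,-1.7,0,0,0],[-13,-1.7,0,0,0]]]'
python3 -m pendant '[[[-13,-1.7,0,0,0],[-13,-1.7,0,0,0],[-13,-1.7,0,0,0],[-12,-1.5,0,0,0],[-10,-1.3,0,0,0],[-8,-1,0,0,0],[-6,-0.8,0,0,0],[-4,-0.5,0,0,0]]]'
python3 -m pendant '[[[-2,-0.2,0,0,0],[0,0,-4,0,0],[0,0,-8,0,0],[0,0,-10,0,0],[0,0,-10,0,0],[0,0,-10,0,0],[0,0,-10,0,0],[0,0,-10,0,0]]]'
python3 -m pendant '[[[0,0,-10,0,0],[0,0,-10,0,0],[0,0,-10,0,0],[0,0,-8,0,0],[0,0,-6,0,0],[0,0,-4,0,0],[0,0,-2,0,0],[0,0,0,0,0]]]'
python3 - <<'E'
from h import *
state(); s=imaging.camera('side'); save(s,'s5.png',(240,90,420,270),4)
for t in ['puller_grip','yellow_cap_center']:
    for d in spotter.tip_of('side',t): w=toW(s,d['at']); print('side',t,round(d['confidence'],2),w.round(4))
E
```

```text
time_s: 12.82
eef_pos: [0.59, 0.0812, 0.2222]
eef_rot: [0.0, 0.998, 0.063, -0.0]
wrist_force: [-0.6, -0.2, -2.6]
opening: 0.248
time_s: 13.82
eef_pos: [0.4898, 0.0681, 0.2223]
eef_rot: [0.0, 0.998, 0.063, 0.0]
wrist_force: [0.1, -0.8, -3.1]
opening: 0.25
time_s: 14.82
eef_pos: [0.4114, 0.058, 0.2223]
eef_rot: [0.0, 0.998, 0.063, 0.0]
wrist_force: [-0.3, 0.1, -2.2]
opening: 0.25
time_s: 15.82
eef_pos: [0.4096, 0.0579, 0.1596]
eef_rot: [-0.0, 0.998, 0.063, 0.0]
wrist_force: [-0.5, 0.3, -2.7]
opening: 0.246
time_s: 16.82
eef_pos: [0.4097, 0.0579, 0.1103]
eef_rot: [0.0, 0.998, 0.063, 0.0]
wrist_force: [-0.0, 0.8, -2.9]
opening: 0.249
t 16.82 tcp [0.4097 0.0579 0.1103] tooly -82.8 z [ 0. -0. -1.] F [-0.   0.8 -2.9] open 0.249
side puller_grip 0.71 [ 0.2813 -0.292   0.1349]
side puller_grip 0.66 [0.4077 0.0607 0.1217]
side puller_grip 0.59 [ 0.5737 -0.3533  0.0717]
side yellow_cap_center 0.85 [0.4102 0.0556 0.0397]
side yellow_cap_center 0.84 [0.4943 0.1524 0.0124]
side yellow_cap_center 0.65 [ 0.4616 -0.0431  0.0194]
```

View pics/s5.png

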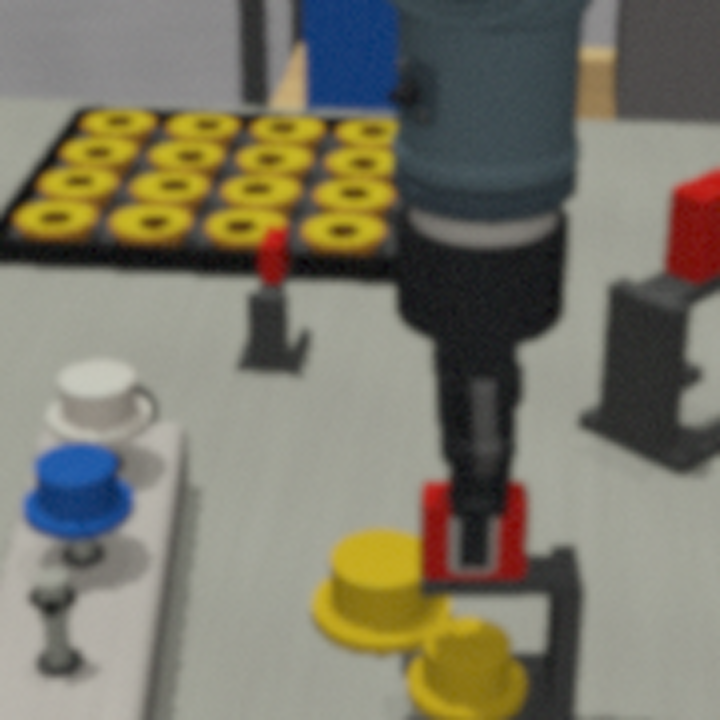

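Pic 11 shows the cap still centred on the fork, about 19 mm above the bench. I'll lower gently and watch the force.

```bash
python3 -m pendant '[[[0,0,-4,0,0],[0,0,-4,0,0],[0,0,-4,0,0],[0,0,-3,0,0],[0,0,-2,0,0],[0,0,0,0,0],[0,0,0,0,0]]]'
python3 -m pendant '[[[0,0,-1,0,0],[0,0,-1,0,0],[0,0,0,0,0],[0,0,0,0,0]]]'
```

```text
time_s: 17.85
eef_pos: [0.4097, 0.0579, 0.0934]
eef_rot: [0.0, 0.998, 0.063, 0.0]
wrist_force: [0.2, -0.4, -2.6]
opening: 0.25
time_s: 18.35
eef_pos: [0.4096, 0.0579, 0.0913]
eef_rot: [0.0, 0.998, 0.063, 0.0]
wrist_force: [0.5, 0.3, -3.2]
opening: 0.248
```

```bash
python3 -m pendant '[[[0,0,-0.5,0,0],[0,0,0,0,0],[0,0,0,0,0]]]'
python3 -m pendant '[[[0,0,-0.5,0,0],[0,0,0,0,0],[0,0,0,0,0]]]'
```

```text
time_s: 18.73
eef_pos: [0.4097, 0.0579, 0.0909]
eef_rot: [0.0, 0.998, 0.063, 0.0]
wrist_force: [-0.3, -0.1, -0.9]
opening: 0.242
time_s: 19.1
eef_pos: [0.4098, 0.0579, 0.0909]
eef_rot: [0.0, 0.998, 0.063, 0.0]
wrist_force: [-3.1, 1.1, 6.0]
opening: 0.251
```

Contact is at the expected height (.0909). I'll relieve the press, open slowly, then rise.

```bash
python3 -m pendant '[[[0,0,0.4,0,0],[0,0,0,0,0],[0,0,0,0,23],[0,0,0,0,26],[0,0,0,0,30],[0,0,0,0,36],[0,0,0,0,44],[0,0,0,0,50]]]'
python3 -m pendant '[[[0,0,0,0,50],[0,0,0,0,50],[0,0,10,0,50],[0,0,20,0,50],[0,0,30,0,50],[0,0,40,0,50],[0,0,40,0,50],[0,0,0,0,50]]]'
python3 - <<'E'
from h import *
state(); s=imaging.camera('side'); save(s,'s6.png',(200,90,420,270),3)
for t in ['puller_grip','yellow_cap_center','blue_cap_center','white_cap_center']:
    for d in spotter.tip_of('side',t): w=toW(s,d['at']); print('side',t,round(d['confidence'],2),w.round(4))
E
```

```text
time_s: 20.1
eef_pos: [0.4096, 0.0579, 0.0907]
eef_rot: [-0.0, 0.998, 0.063, 0.0]
wrist_force: [-0.4, 0.3, 0.1]
opening: 0.588
time_s: 21.1
eef_pos: [0.4119, 0.0576, 0.2348]
eef_rot: [0.001, 0.998, 0.063, 0.004]
wrist_force: [0.4, 0.2, -0.6]
opening: 0.585
t 21.1 tcp [0.4119 0.0576 0.2348] tooly -82.8 z [ 0.008 -0.001 -1.   ] F [ 0.4  0.2 -0.6] open 0.585
side puller_grip 0.68 [ 0.5772 -0.3501  0.0718]
side puller_grip 0.65 [ 0.2814 -0.2923  0.133 ]
side puller_grip 0.62 [0.4087 0.0598 0.1024]
side yellow_cap_center 0.85 [0.4923 0.1548 0.0128]
side yellow_cap_center 0.79 [ 0.4614 -0.0424  0.0216]
side yellow_cap_center 0.72 [0.4098 0.0522 0.0177]
side yellow_cap_center 0.45 [0.4094 0.06   0.1021]
side blue_cap_center 0.75 [ 0.6236 -0.0143  0.0894]
side white_cap_center 0.61 [ 0.6316 -0.1017  0.0841]
```

View pics/s6.png

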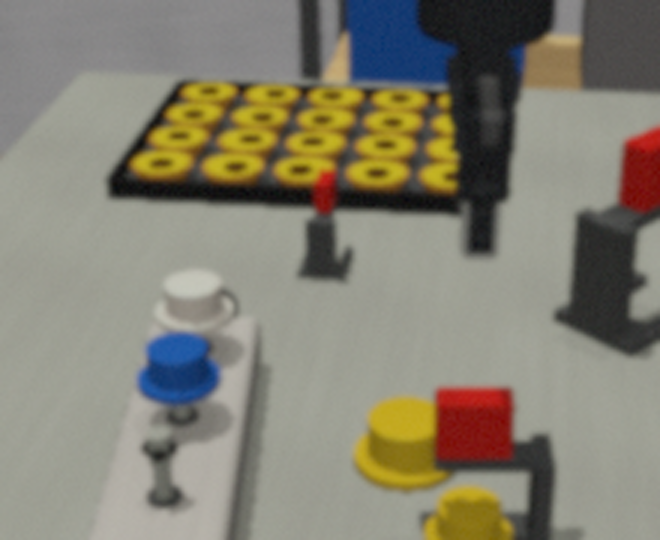

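```bash
python3 -m pendant '[[[0,0,0,0,50],[0,0,0,0,50],[0,0,0,0,50],[0,0,0,0,50]]]'
python3 - <<'E'
from h import *
s=imaging.camera('side')
for t in ['puller_grip','yellow_cap_center']:
    for d in spotter.tip_of('side',t): w=toW(s,d['at']); print('side',t,round(d['confidence'],2),w.round(4))
state(); print(order.hand_in())
E
```

```text
time_s: 21.85
eef_pos: [0.4096, 0.0579, 0.2306]
eef_rot: [-0.0, 0.998, 0.063, -0.0]
wrist_force: [-1.0, 0.1, -1.2]
opening: 0.582
side puller_grip 0.78 [ 0.2831 -0.2902  0.1338]
side puller_grip 0.7 [0.4115 0.0594 0.1031]
side puller_grip 0.59 [ 0.5742 -0.3492  0.0711]
side yellow_cap_center 0.85 [ 0.461  -0.0417  0.0198]
side yellow_cap_center 0.79 [0.495  0.152  0.0125]
side yellow_cap_center 0.73 [0.4116 0.0544 0.0197]
t 22.0 tcp [0.4096 0.0579 0.2307] tooly -82.8 z [ 0.  0. -1.] F [0.4 0.7 0.3] open 0.583
the job is handed in; nothing more can be done
None
```

I took the middle-sized puller by its red grip, slid its fork under the yellow cap on the filler and pulled straight up until the cap popped off. I then stood the puller upright on clear bench at about (0.41, 0.058), let go and handed the job in at about 22 s of the 54 s allowed.

- **Puller:** in the last checks it stood upright, with the grip centre measured at 103 mm against the nominal 104 mm.
- **Yellow cap:** it sits on the fork. Its centre read 18–20 mm high against about 23 mm expected, within the detector's 4 mm or so of error. I have no sign that the gripper touched it.
- **Blue and white caps:** both are still on their spouts.
- **Robot:** the gripper is clear above everything. The largest wrist force I read at the end of a move was about 10 N, during the pull; I did not see the peaks between readings.

One early check disagreed: my first fits of the grip's angle came out wrong because the colour mask missed the dark side of the grip. I corrected the mask and refined the angle with the wrist camera before grasping.

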